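Find a gas cap's thread hand and lift it off

ROBOT

A 7-joint arm with a two-finger parallel gripper is mounted at the origin on the work surface; the furniture and walls round the work are solid. World frame = base frame: x ahead of the robot, y to its left, z up, the work surface at z = 0. Lengths are in m, angles in rad, forces in N, time in s.
With the tool pointing down it reaches from about 0.425 to 0.925 m from the base axis. Payload 6.8 kg.
Tool frame: the origin (TCP) lies at the very end of the fingers, on their centre line; the grasp point (between the pads) lies bot.grip_point_offset behind it (bot.grip_point_offset is the distance from the TCP to the grasp point, in m); z points along the fingers, y is the line along which they close (so a half turn about z gives the same grasp; the last joint's range is limited). The gripper opens to 85 mm and grips with 20 to 120 N. Pads are 22 mm wide; open, the fingers measure 114 mm over their backs; the gripper's body (76 mm by 85 mm) begins 54 mm behind the grasp point. The pads swing forward as they close: fully open they stand 13 mm farther back than shut.
Start: joints at [-1.439, 0.477, 0.022, 1.555, -0.011, 1.109, -0.083], TCP at [0.16, 0.656, 0.231] pointing down, gripper open.
Joint ranges: [-2.96, 2.96], [-0.34, 2.1], [-1.41, 1.46], [0.24, 2.44], [-1.37, 4.51], [0.17, 1.92], [-2.96, 2.96]. Speed limits (rad/s): [2.39, 2.39, 3.14, 3.14, 3.14, 3.14, 3.14].

INTERFACE

Orientations are given as a unit quaternion [w, x, y, z].
In Python, from station import bot, imaging gives the robot as it stands. The module is installed in compiled form; this text tells all that it offers.
- The arm moves only by the tool carry_out, never from a script. Its argument "targets" is one flat list of numbers, 5 for each row, row after row: the closure in counts, from 0 (fully open) to 255 (shut), then the shift along the world's x, y, z in mm, then the turn about the world's z in degrees. A call has 1 to 20 rows; each row shifts and turns the commanded pose from where the row before left it; what a row does not reach is not made up. A row lasts 1/10 s, in which the tool goes at most 50 mm and 8.59 degrees, less where a joint would pass 70% of its speed; a pose out of reach is approached as far as the arm can. A call is refused whole if a number of a shift passes 50 or a number of a turn 8.59, either way. A call with a gripper value outside its range is refused whole. The fingers move at their own pace and stop on an object; "newtons" is the grip in N (left out, the last holds). Time passes only in rows, so rows that do not move let the fingers close. It gives the time, the measured TCP pose, the force, the opening and the grip force at its end, in the units of the state.
- bot.get_obs(): the state, without advancing time (a new reading comes with each control period).
- imaging.read_camera(name): name is "side" or "top"; returns a dict with "frame" (400x640x3 uint8, red, green, blue), "fov_y" (degrees; the focal length in pixels is half the picture's height over the tangent of half this angle, whatever the lens; pixels are square), "cx", "cy" (the principal point, pixels), "pose" (4x4, takes a point from camera to world coordinates). Camera axes: x right, y up, looking along -z (the intrinsics and any distortion apply to the point x, -y, -z); pixel columns grow to the right and rows downward; lengths in m; the calibration is good to about 2 mm. A picture is of the moment at which its call begins. There is no depth.
- bot.hand_in(): hands the job in; it is judged then, once.
The state is a dict: "t": time; "q": joint angles; "joint_vel": joint speeds; "joint_torque": joint torques, N m; "eef_pos": TCP position; "tool_rot": TCP orientation; "contact_force": force on the tool from outside, world axes, zero at the start; "torque": the same for the moment, N m; "gripper_width": opening from 0.0 (shut) to 1.0 (fully open); "grasp_force": force on a finger pad.
Only numpy, scipy, OpenCV 4.12 (cv2) and the standard library are available. Lean on these libraries where they do the work, as an engineer would, in place of code of your own. Each camera call takes 0.05 s, during which the arm holds its last target. There are 200 camera calls.

TASK

Take the ribbed round cap off the two-port gas block. Nobody knows whether its thread is right- or left-handed, so twist it one way and, if it soon comes to a hard stop, the other way until it is free, then lift it off and finish while still holding it in the gripper, at least 5 cm above where it sat. Grip it gently (no more than 50 N, it is thin plastic) and leave the small parts lying round the block undisturbed.

Things in the scene. Friction and masses are not known exactly. Their poses are not given: they have to be found in the camera images.
- cap_center (a point): centre of the loose cap: upright round black ribbed cylinder, 42 mm across, 40 mm tall (this point is on its axis, 20 mm below its top), 40 to 90 g, z up. It sits on the open port; a stem with a cross lug reaches 12 mm below its underside and locks it down (quick thread). It turns easily between two stops, does not rise by itself; a light grip slips harmlessly at a stop.
- port_mouth (a point): centre of the open port's top rim, 80 mm above the worktop, under the cap; fixed, z up. Thread: turned the loosening way the cap stops after 0.85 to 1.15 rad and lifts straight out when within 0.1 rad of that stop, clear after 12 mm (ease the twist off first); the wrong way it stops after 0.1 to 0.3 rad. Which way (seen from above) loosens is random and cannot be seen.
- gas_block: fixed block, 70 x 180 mm (180 along its y), metal body 47 mm high, two steel necks 39 mm across up to 80 mm; the capped port is 55 mm from the centre towards +y; the other, 55 mm towards -y, is blanked by a fixed steel hexagonal plug up to 92 mm high that stays. Origin: centre of its underside on the worktop.
- spark_plug_center (a point): centre of a loose spark plug, 21 x 62 x 18 mm, lying near the block (bystander)
- brass_tee_center (a point): centre of a loose tee-shaped pipe fitting, 38 x 49 x 23 mm, lying near the block (bystander)
- coach_bolt_center (a point): centre of a loose bolt with nut, 19 x 86 x 16 mm, lying near the block (bystander)

How it is judged:
By the outcome, as a careful person would: the job done as asked, in the order asked, and still so for the second after the job is handed in, while the arm keeps its last pose, push and grip.
It also fails if it takes over 48 s, if anything falls off the work surface, if the arm or the gripper's body presses on something with over 40 N, if the wrist force passes 120 N, or if a joint passes its speed limit or range.

## Working session

There is one attempt and no reset: what is moved stays moved. The work goes in short steps, Python scripts to look and compute and a tool call to move; the robot and the scene stay as the last step left them, time stands still between calls to the robot, and variables do not carry over. Pictures are saved under pics/ and viewed, at most 10 in all, crops included, and the job is handed in when it is done.

Besides the shell and the picture viewer there is one more tool, called after "Request:" by a JSON object that holds its "api" and its "payload". carry_out: Moves the arm, as the interface text tells. Its arguments: {"type":"object","properties":{"targets":{"type":"array","items":{"type":"number"}},"newtons":{"type":"number"}},"required":["targets"]}

```bash
mkdir -p pics; python3 - <<'E'
from station import bot, imaging
import cv2
for n in("side","top"):
    r=imaging.read_camera(n); print(n,{k:(v if k!="pose" else v.round(4).tolist()) for k,v in r.items() if k!="frame"})
    cv2.imwrite(f"pics/{n}0.png",cv2.cvtColor(r["frame"],cv2.COLOR_RGB2BGR))
print(bot.get_obs(),bot.grip_point_offset)
E
```

```text
side {'fov_y': 52.8429535014181, 'cx': 322.0991572892032, 'cy': 203.46756885557883, 'pose': [[0.0509, -0.896, 0.4412, 0.8823], [0.9987, 0.0475, -0.0188, -0.348], [-0.0042, 0.4415, 0.8972, 0.8646], [0.0, 0.0, 0.0, 1.0]]}
top {'fov_y': 44.758453128162756, 'cx': 316.4494716369399, 'cy': 202.73510733628655, 'pose': [[0.0119, 0.9974, -0.0709, 0.4332], [-0.9998, 0.0129, 0.0139, -0.3442], [0.0148, 0.0708, 0.9974, 0.9545], [0.0, 0.0, 0.0, 1.0]]}
{'t': 0.1, 'q': array([-1.43908969,  0.47769902,  0.02237361,  1.55635945, -0.01151588,
        1.10931455, -0.08308004]), 'joint_vel': array([ 0.00169035, -0.00389665,  0.00069592, -0.00374172,  0.00097561,
       -0.00026663,  0.00059187]), 'joint_torque': array([ 3.60868893e-03, -5.97762644e+01,  1.61319997e+00, -2.81956565e+01,
        1.28133970e-02,  4.93273212e-03,  7.07604215e-06]), 'eef_pos': array([0.16021944, 0.65515129, 0.23043299]), 'tool_rot': array([-3.91056302e-05,  1.19613530e-01,  9.92820186e-01, -8.25001750e-04]), 'contact_force': array([ 0.79648742, -0.07857332, -0.44159694]), 'torque': array([0.00329819, 0.03372457, 0.02512118]), 'grasp_force': 0.0, 'gripper_width': 0.9975120587010287} 0.0187
```

View pics/side0.png

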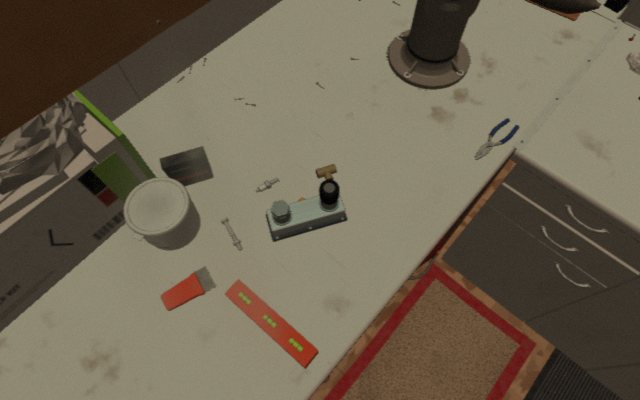

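View pics/top0.png

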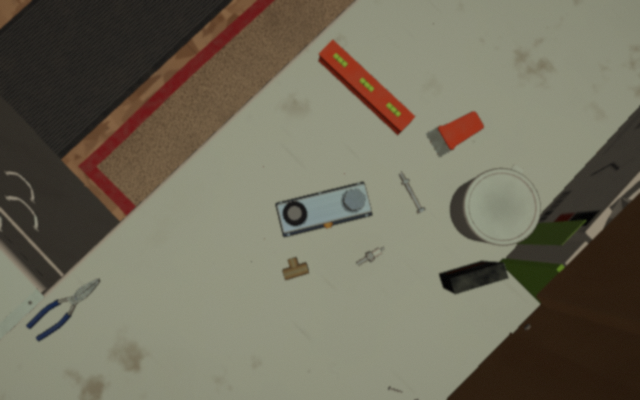

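The side view shows the block with the cap at about (329,190) and the hex plug at (282,211). In the top view the cap is at about (294,213) and the plug at (353,200). The tee is near the cap, and the spark plug and bolt lie round the other end.

```bash
cat > h.py <<'E'
import numpy as np, cv2
from station import bot, imaging
def cam(n):
    r=imaging.read_camera(n); f=200/np.tan(np.radians(r["fov_y"]/2)); return r["frame"],f,r["cx"],r["cy"],r["pose"]
def ray(c,u,v):
    _,f,cx,cy,P=c; d=P[:3,:3]@np.array([(u-cx)/f,-(v-cy)/f,-1]); return P[:3,3],d
def onz(c,u,v,z):
    o,d=ray(c,u,v); return o+d*(z-o[2])/d[2]
def proj(c,p):
    _,f,cx,cy,P=c; q=P[:3,:3].T@(np.array(p)-P[:3,3]); return np.array([cx+f*q[0]/-q[2],cy-f*q[1]/-q[2]])
def tri(rays):
    A=np.zeros((3,3));b=np.zeros(3)
    for o,d in rays:
        d=d/np.linalg.norm(d);M=np.eye(3)-np.outer(d,d);A+=M;b+=M@o
    return np.linalg.solve(A,b)
def crop(c,u,v,w,h,s,name):
    i=c[0][v:v+h,u:u+w]; cv2.imwrite("pics/"+name,cv2.cvtColor(cv2.resize(i,None,fx=s,fy=s,interpolation=cv2.INTER_CUBIC),cv2.COLOR_RGB2BGR))
E
python3 - <<'E'
from h import *
s=cam("side");t=cam("top")
crop(s,245,150,110,90,7,"s1.png");crop(t,265,165,114,84,7,"t1.png")
print(proj(s,[0,0,0]),onz(s,329,190,.12),onz(t,294,213,.12),onz(s,282,211,.092),onz(t,353,200,.092))
for n,a in dict(tee=(295,269),spark=(371,256),bolt=(412,192)).items(): print(n,onz(t,*a,.01))
E
```

```text
[427.31675598  57.33963598] [ 0.48551717 -0.31642092  0.12      ] [ 0.47434785 -0.31742498  0.12      ] [ 0.51568032 -0.41771326  0.092     ] [ 0.5002563  -0.42130131  0.092     ]
tee [ 0.37164385 -0.31746668  0.01      ]
spark [ 0.39826231 -0.46426593  0.01      ]
bolt [ 0.52385196 -0.54420149  0.01      ]
```

View pics/s1.png

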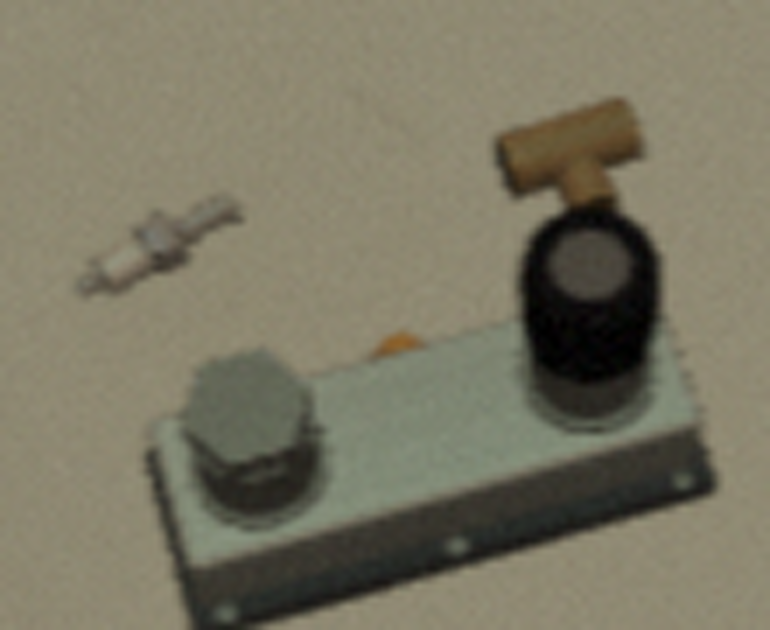

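View pics/t1.png

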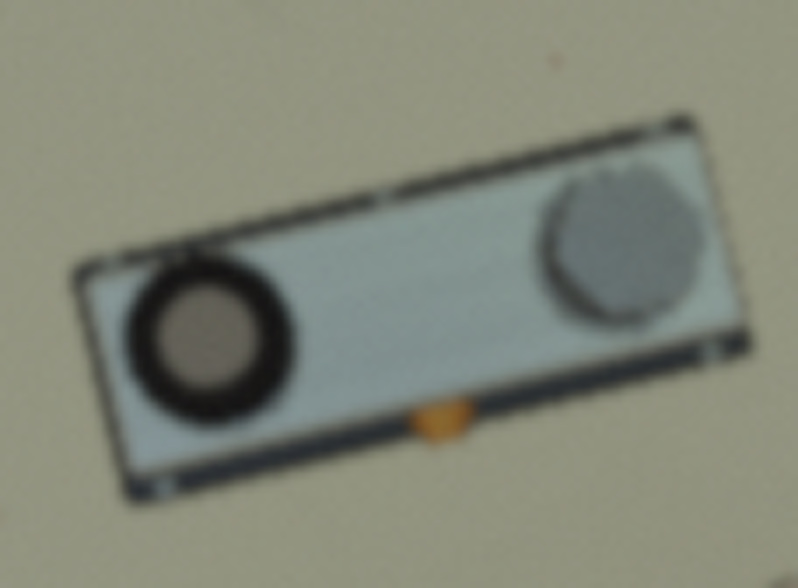

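The cap's top disc is centred at side (329.1,187.6) and top (294.7,212.9). The plug's top is at side (280.7,208.1) and top (355.0,199.7).

```bash
python3 - <<'E'
from h import *
s=cam("side");t=cam("top")
for n,a,b,z in(("cap",(328.7,187.1),(294.2,212.4),.12),("plug",(280.3,207.7),(354.5,199.3),.092)):
    print(n,tri([ray(s,*a),ray(t,*b)]),onz(s,*a,z),onz(t,*b,z))
# block corner base (top view) & side corners
for a in((275.5,203.5),(283,236),(372,214.5),(364,182)): print(onz(t,*a,.01))
for p in((.48,-.317,.12),(.371,-.317,.01)): print(proj(s,p),proj(t,p))
# tee side
print(onz(s,327,171,.012))
E
```

```text
cap [ 0.47566751 -0.3170014   0.11462437] [ 0.47858201 -0.31664664  0.12      ] [ 0.47538444 -0.31775287  0.12      ]
plug [ 0.50239051 -0.42364247  0.08111742] [ 0.50772066 -0.42127543  0.092     ] [ 0.50154308 -0.42397098  0.092     ]
[ 0.49783084 -0.27762356  0.01      ]
[ 0.43488733 -0.29326918  0.01      ]
[ 0.47876635 -0.46590187  0.01      ]
[ 0.54226572 -0.44996711  0.01      ]
[328.57142289 187.70013954] [293.80261384 209.71342863]
[325.54906004 170.12941592] [294.75301417 269.33339012]
[ 0.37486998 -0.31364711  0.012     ]
```

Request:
{"api": "carry_out", "payload": {"targets": [0,36,-32,5,-4.6,0,36,-32,5,-4.6,0,36,-32,5,-4.6,0,36,-32,5,-4.6,0,36,-32,0,-4.6,0,36,-32,0,-4.6,0,36,-32,0,-4.6,0,36,-32,0,-4.6,0,17,-44,0,-4.6,0,17,-44,0,-4.6,0,17,-44,0,-4.6,0,17,-44,0,-4.6,0,17,-44,0,-4.6,0,17,-44,0,-4.6,0,17,-44,0,-4.6,0,17,-44,0,-4.6,0,17,-44,0,-4.6,0,-18,-46,0,-4.6,0,-18,-46,0,-4.6,0,-18,-46,0,-4.6], "newtons": 25}}

```text
t: 2.3
eef_pos: [0.5465, -0.1361, 0.2513]
tool_rot: [0.0, 0.798, 0.602, 0.0]
contact_force: [1.2, -0.8, 0.2]
gripper_width: 1.003
grasp_force: 0.0
```

Request:
{"api": "carry_out", "payload": {"targets": [0,-17.5,-44.5,-15,-4.6,0,-17.5,-44.5,-15,-4.6,0,-17.5,-45,-15,-4.6,0,-17.5,-45,-15,-4.6,0,0,0,0,0,0,0,0,0,0]}}

```text
t: 2.9
eef_pos: [0.4769, -0.3131, 0.1914]
tool_rot: [-0.0, 0.884, 0.467, -0.0]
contact_force: [1.3, 0.2, 0.1]
gripper_width: 0.995
grasp_force: 0.0
```

```bash
python3 - <<'E'
from h import *
s=cam("side");t=cam("top")
a=cv2.resize(s[0][130:240,260:400],None,fx=4,fy=4,interpolation=cv2.INTER_CUBIC);b=cv2.resize(t[0][150:260,240:300],None,fx=4,fy=4,interpolation=cv2.INTER_CUBIC)
cv2.imwrite("pics/c2.png",cv2.cvtColor(np.hstack([a,b]),cv2.COLOR_RGB2BGR))
p=bot.get_obs();print(p["eef_pos"],p["tool_rot"],p["q"].round(2),proj(s,p["eef_pos"]),proj(t,p["eef_pos"]))
E
```

```text
[ 0.47871133 -0.31091637  0.19181385] [-1.87331258e-04  8.82998478e-01  4.69375645e-01  3.95366884e-04] [-0.1   0.43  0.74  1.89 -0.35  0.96  0.21] [332.03699732 169.36000334] [288.46758014 207.90474345]
```

View pics/c2.png

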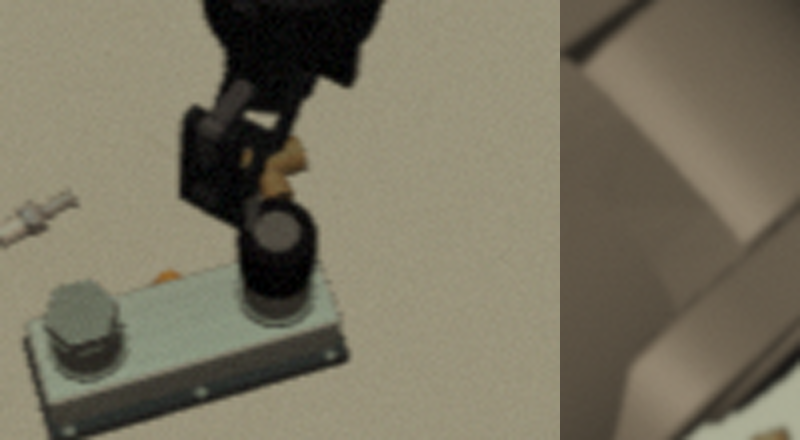

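The side view shows the open fingers either side of the cap axis, at crop positions (215,170) and (345,80), with the cap top at (278,230). I'll descend now, correcting y by -4 mm.

Request:
{"api": "carry_out", "payload": {"targets": [0,0,-4,-27,0,0,0,0,-27,0,0,0,0,-27,0,0,0,0,-26,0,0,0,0,0,0,110,0,0,0,0,110,0,0,0,0,110,0,0,0,0,110,0,0,0,0], "newtons": 25}}

```text
t: 3.9
eef_pos: [0.4785, -0.3163, 0.0858]
tool_rot: [0.001, 0.883, 0.469, 0.001]
contact_force: [0.0, 0.1, -0.5]
gripper_width: 0.572
grasp_force: 0.0
```

Request:
{"api": "carry_out", "payload": {"targets": [255,0,0,0,0,255,0,0,0,0,255,0,0,0,0,255,0,0,0,0,255,0,0,0,0,255,0,0,0,0], "newtons": 25}}

```text
t: 4.5
eef_pos: [0.4783, -0.3162, 0.0857]
tool_rot: [0.0, 0.884, 0.468, 0.001]
contact_force: [-0.8, 1.5, 5.4]
gripper_width: 0.492
grasp_force: 24.8
```

```bash
python3 - <<'E'
from h import *
s=cam("side");crop(s,260,130,140,110,5,"c3.png")
p=bot.get_obs();print(p)
E
```

```text
{'t': 4.55, 'q': array([ 1.19262285e-03,  5.72343913e-01,  6.34497746e-01,  1.95487115e+00,
       -4.82035882e-01,  7.67168290e-01,  3.19258210e-01]), 'joint_vel': array([-0.00040109, -0.00098169, -0.00055077,  0.00074389, -0.00010714,
       -0.00048802, -0.00161671]), 'joint_torque': array([ 4.27654535e-01, -4.65086281e+01,  1.01915440e+01, -1.85484695e+01,
        3.05070577e-02, -5.44009265e-01, -8.15323176e-03]), 'eef_pos': array([ 0.47824556, -0.31623639,  0.08566455]), 'tool_rot': array([2.49871067e-04, 8.83524261e-01, 4.68384959e-01, 5.89186295e-04]), 'contact_force': array([0.16452006, 1.62357034, 5.66424334]), 'torque': array([ 0.27821855,  0.20274277, -0.01762042]), 'grasp_force': 24.80136104626581, 'gripper_width': 0.48870280959615775}
```

View pics/c3.png

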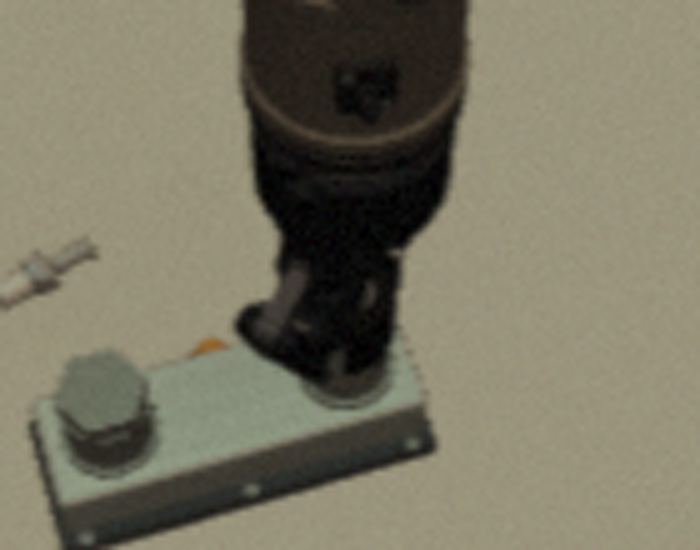

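The fingers are closed on the cap just above the neck, at about crop (345,350), with a 41.6 mm opening and low side force. Next is a test twist, positive direction first.

Request:
{"api": "carry_out", "payload": {"targets": [255,0,0,0,3,255,0,0,0,3,255,0,0,0,3,255,0,0,0,3,255,0,0,0,3,255,0,0,0,3,255,0,0,0,3,255,0,0,0,0]}}

```text
t: 5.35
eef_pos: [0.4785, -0.3166, 0.0857]
tool_rot: [0.001, 0.783, 0.622, 0.001]
contact_force: [0.4, 0.9, 6.4]
gripper_width: 0.483
grasp_force: 25.3
```

```bash
cat > st.py <<'E'
from h import *
from scipy.spatial.transform import Rotation as R
p=bot.get_obs();y=R.from_quat(np.roll(p["tool_rot"],-1)).as_matrix()[:,1]
print("yaw",np.degrees(np.arctan2(y[1],y[0])).round(2),"tau",p["torque"].round(2),"F",p["contact_force"].round(1),p["eef_pos"].round(4),"q",p["q"].round(2),p["grasp_force"],p["t"],p["gripper_width"])
E
python3 st.py
```

```text
yaw -13.12 tau [0.08 0.06 0.1 ] F [0.4 0.9 6.4] [ 0.4785 -0.3166  0.0857] q [ 0.07  0.55  0.54  1.95 -0.4   0.75  0.61] 25.292607059818693 5.35 0.4833197549943167
```

Request:
{"api": "carry_out", "payload": {"targets": [255,0,0,0,4,255,0,0,0,4,255,0,0,0,4,255,0,0,0,4,255,0,0,0,4,255,0,0,0,4,255,0,0,0,0]}}

```text
t: 6.05
eef_pos: [0.4784, -0.3168, 0.0857]
tool_rot: [0.001, 0.637, 0.771, 0.0]
contact_force: [0.5, -0.4, 6.6]
gripper_width: 0.486
grasp_force: 25.3
```

```bash
python3 st.py
```

```text
yaw 10.86 tau [-0.02  0.1   0.01] F [ 0.5 -0.4  6.6] [ 0.4784 -0.3168  0.0857] q [ 0.15  0.52  0.43  1.95 -0.31  0.73  0.95] 25.269105701590888 6.05 0.4862636910653238
```

Request:
{"api": "carry_out", "payload": {"targets": [255,0,0,0,4,255,0,0,0,4,255,0,0,0,0]}}

```text
t: 6.35
eef_pos: [0.4779, -0.3167, 0.0856]
tool_rot: [0.001, 0.582, 0.813, 0.0]
contact_force: [-1.1, 0.3, 8.6]
gripper_width: 0.489
grasp_force: 25.4
```

```bash
python3 st.py
```

```text
yaw 18.85 tau [0.11 0.29 0.07] F [-1.1  0.3  8.6] [ 0.4779 -0.3167  0.0856] q [ 0.18  0.52  0.39  1.94 -0.28  0.73  1.06] 25.40633757133037 6.35 0.48854452914116875
```

Request:
{"api": "carry_out", "payload": {"targets": [255,0,0,0,4,255,0,0,0,4,255,0,0,0,0]}}

```text
t: 6.65
eef_pos: [0.4768, -0.3167, 0.0856]
tool_rot: [-0.0, 0.524, 0.852, -0.0]
contact_force: [-5.0, 1.1, 9.9]
gripper_width: 0.484
grasp_force: 25.7
```

```bash
python3 st.py
```

```text
yaw 26.79 tau [ 0.21  0.95 -0.1 ] F [-5.   1.1  9.9] [ 0.4768 -0.3167  0.0856] q [ 0.21  0.51  0.35  1.94 -0.26  0.73  1.18] 25.650279078399763 6.65 0.48425595609242245
```

Request:
{"api": "carry_out", "payload": {"targets": [255,0,0,0,3,255,0,0,0,3,255,0,0,0,3,255,0,0,0,0]}}

```text
t: 7.05
eef_pos: [0.477, -0.3173, 0.0854]
tool_rot: [0.0, 0.456, 0.89, -0.0]
contact_force: [-2.8, -0.9, 6.6]
gripper_width: 0.487
grasp_force: 25.0
```

```bash
python3 st.py
```

```text
yaw 35.69 tau [-0.13  0.59 -0.41] F [-2.8 -0.9  6.6] [ 0.477  -0.3173  0.0854] q [ 0.24  0.51  0.31  1.94 -0.23  0.73  1.3 ] 25.039212928895722 7.05 0.4871833840978746
```

The twist moment has risen to 0.41 N m after a total of about 1.2 rad, so this is the loosening stop. I'll ease the twist off and try a small lift.

Request:
{"api": "carry_out", "payload": {"targets": [255,0,0,0,-2,255,0,0,0,0,255,0,0,2,0,255,0,0,2,0,255,0,0,0,0], "newtons": 30}}

```text
t: 7.55
eef_pos: [0.4776, -0.3159, 0.0889]
tool_rot: [-0.0, 0.471, 0.882, 0.0]
contact_force: [-1.0, -0.3, 1.2]
gripper_width: 0.484
grasp_force: 31.5
```

```bash
python3 st.py
```

```text
yaw 33.84 tau [ 0.03  0.19 -0.16] F [-1.  -0.3  1.2] [ 0.4776 -0.3159  0.0889] q [ 0.23  0.5   0.32  1.94 -0.23  0.74  1.27] 31.47957399924053 7.55 0.4836401602636238
```

Request:
{"api": "carry_out", "payload": {"targets": [255,0,0,2,0,255,0,0,2,0,255,0,0,3,0,255,0,0,3,0,255,0,0,0,0]}}

```text
t: 8.05
eef_pos: [0.4782, -0.3162, 0.0994]
tool_rot: [0.001, 0.47, 0.882, 0.0]
contact_force: [-0.2, -0.4, -0.4]
gripper_width: 0.481
grasp_force: 31.4
```

```bash
python3 st.py
```

```text
yaw 33.87 tau [ 0.06 -0.01 -0.04] F [-0.2 -0.4 -0.4] [ 0.4782 -0.3162  0.0994] q [ 0.22  0.49  0.33  1.93 -0.22  0.75  1.27] 31.433146221970674 8.05 0.4810374283050173
```

Request:
{"api": "carry_out", "payload": {"targets": [255,0,0,5,0,255,0,0,10,0,255,0,0,15,0,255,0,0,20,0,255,0,0,20,0,255,0,0,10,0,255,0,0,5,0,255,0,0,0,0,255,0,0,0,0,255,0,0,0,0]}}

```text
t: 9.05
eef_pos: [0.4773, -0.3158, 0.1828]
tool_rot: [-0.001, 0.471, 0.882, -0.0]
contact_force: [1.1, 0.3, -0.8]
gripper_width: 0.481
grasp_force: 31.5
```

```bash
python3 st.py; python3 -c '
from h import *
crop(cam("side"),230,110,160,120,5,"c4.png")'
```

```text
yaw 33.86 tau [ 0.01 -0.06  0.04] F [ 1.1  0.3 -0.8] [ 0.4773 -0.3158  0.1828] q [ 0.18  0.38  0.37  1.87 -0.17  0.92  1.22] 31.453176499635447 9.05 0.4808721800676224
```

View pics/c4.png

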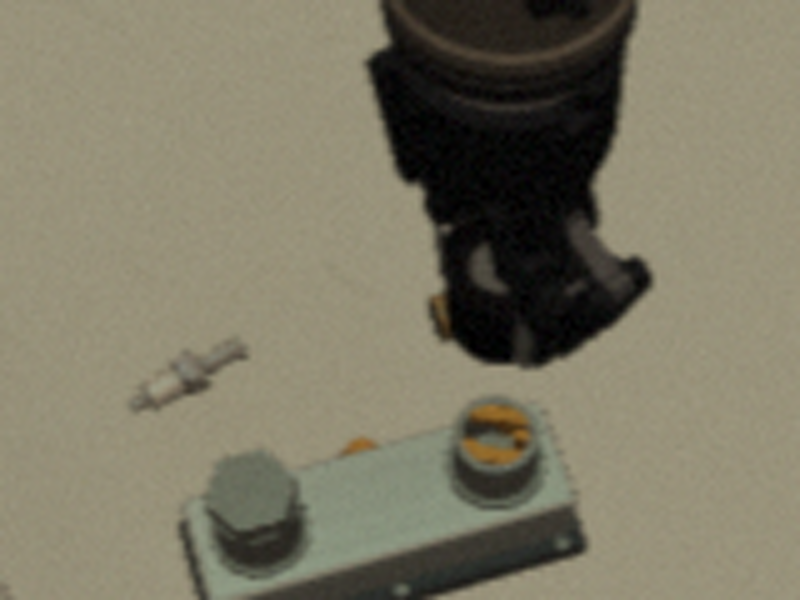

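The port is open and empty at about crop (497,435). The cap is in the gripper, raised about 97 mm with a 31 N grip, and the parts in view are undisturbed.

```bash
python3 -c '
from station import bot
print(bot.hand_in())'
```

```text
the job is handed in; nothing more can be done
None
```

The cap came off turning counter-clockwise (seen from above); I lifted it straight off and handed the job in with it held about 97 mm above its seat at 31 N, with the small parts not touched.

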